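Index the inspection turntable by one hole

ROBOT

A 6-joint arm with a two-finger parallel gripper is mounted at the origin on a cart in front of the work surface, level with it; the furniture and walls round the work are solid. World frame = base frame: x ahead of the robot, y to its left, z up, the work surface at z = 0. Lengths are in m, angles in rad, forces in N, time in s.
With the tool pointing down it reaches from about 0.3 to 0.875 m from the base axis. Payload 4.2 kg.
Tool frame: the origin (TCP) lies midway between the tips of the shut fingers; the grasp point (between the pads) lies 19 mm behind it; z points along the fingers, y is the line along which they close (so a half turn about z gives the same grasp; the last joint's range is limited). The gripper opens to 85 mm and grips with 20 to 120 N. Pads are 22 mm wide; open, the fingers measure 114 mm over their backs; the gripper's body (76 mm by 85 mm) begins 54 mm behind the grasp point. The pads swing forward as they close: fully open they stand 13 mm farther back than shut.
Start: joints at [-1.308, 0.32, 1.565, -0, 1.257, -0.02], TCP at [0.16, -0.552, 0.231] pointing down, gripper open.
Joint ranges: [-3.11, 3.11], [-0.84, 2.01], [0.21, 2.61], [-1.34, 4.49], [0.05, 2.63], [-2.56, 2.56]. Speed limits (rad/s): [2.57, 2.57, 3.14, 3.14, 3.14, 3.14].

INTERFACE

Orientations are given as [roll, pitch, yaw] about the fixed x, y, z axes, in that order (R = Rz(yaw) Ry(pitch) Rx(roll)).
In Python, from workcell import get_obs, camera, ticket, cut_out, pinpoint gives the robot as it stands.
- The arm moves only by the shell command python3 -m pendant 'ROWS' [FORCE]. ROWS is JSON, a list of rows, each a list of 5 numbers: the closure, from -1 (fully open) to 1 (shut), so that 0 is half open, then the shift along the world's x, y, z in m, then the turn about the world's z in rad. A call has 1 to 20 rows; each row is the pose to reach, as a shift and turn from the pose commanded when the call began; what a row does not reach only later rows make up. A row lasts 1/12 s, in which the tool goes at most 41.7 mm and 7.16 degrees, less where a joint would pass 70% of its speed; a pose out of reach is approached as far as the arm can. A call with a gripper value outside its range is refused whole. The fingers move at their own pace and stop on an object; FORCE is the grip in N (left out, the last holds). Time passes only in rows, so rows that repeat a pose let the fingers close. It gives the time, the measured TCP pose, the force, the opening and the grip force at its end, in the units of the state.
- get_obs(): the state, without advancing time (a new reading comes with each control period).
- camera(name): name is "scene" or "side" or "wrist"; returns a dict with "image" (420x560x3 uint8, red, green, blue), "range_z" (420x560 float32, m along the optical axis (not along the pixel's ray), 0 where there is no reading), "vfov" (degrees; the focal length in pixels is half the picture's height over the tangent of half this angle, whatever the lens; pixels are square), "cx", "cy" (the principal point, pixels), "camera_from_world" (4x4, takes a point from world to camera coordinates); the wrist camera has in their place "hand_eye" (4x4, takes a point from camera to tool coordinates, whose origin is the TCP and whose axes are the flange's). Camera axes: x right, y down, z forward; pixel columns grow to the right and rows downward; lengths in m; the calibration is good to about 2 mm. A picture is of the moment at which its call begins: read the wrist's pose just before it.
- ticket.finish_job(): hands the job in; it is judged then, once.
Trained networks look in the newest picture that a camera, given by its name, has taken for a name from the list of things; names that differ only in an ending like _2 or _b are one class to them, and where a whole thing is asked for, a point or a joint stands for the part that bears it (a point fixed in the world has none). Each returns a list of dicts, best first, with "p" (0 to 1); they miss things now and then, are a little off and sometimes report something else, mostly with a low value. They report only what shows in the picture. A call takes as long as a camera call.
- cut_out(camera, thing): "mask" (420x560 bool, what is visible of it) and "bbox" ([left, top, right, bottom] in pixels, round what is visible of it).
- pinpoint(camera, thing): "point" ([column, row] in pixels: a listed point, or the origin of a listed thing).
The state is a dict: "time": time; "q": joint angles; "joint_velocities": joint speeds; "effort": joint torques, N m; "tool_pos": TCP position; "orientation": TCP orientation; "contact_force": force on the tool from outside, world axes, zero at the start; "moment": the same for the moment, N m; "opening": opening from 0.0 (shut) to 1.0 (fully open); "finger_force": force on a finger pad.
Only numpy, scipy, OpenCV 4.12 (cv2) and the standard library are available. Lean on these libraries where they do the work, as an engineer would, in place of code of your own. Each camera call takes 0.05 s, during which the arm holds its last target. There are 200 camera calls.

TASK

Index the inspection turntable by one hole so that the finned heat sink comes in front of the camera: press the spring plunger in from above with the fingertips, keep it in while you swing the table out of its hole, and turn it the short way (never away from the camera) to the next hole, where the plunger must spring fully up again and lock. Grip nothing, not even the plunger's cap, do not touch the parts in the trays or the camera, and leave the tweezers and the tin on the bench where they are.

Things in the scene. Friction and masses are not known exactly. Their poses are not given: they have to be found in the camera images.
- plunger_top (a point): centre of the flat top of the plunger's black round knurled cap (30 mm across, 16 mm tall), on the turntable arm that starts opposite the camera, 82 mm from the table's axis. At rest it stands 77 mm above the bench; it goes straight down when pressed and moves round with the table. The spring pushes back with 3 N at rest and 7 N at the end of travel
- plunger (a joint): how far the plunger is pressed in, m: 0 = fully up (pin seated in a hole, table locked), 0.013 = end of travel. From 9 mm on the pin is clear and the table turns. Once out of its hole the index plate keeps the pin down (about 9 mm in) until the next hole; there, if the cap is not pressed, it pops up and centres itself from up to 3 mm off
- turntable (a joint): angle of the table, rad: 0 at the start (the present hole), positive counter-clockwise seen from above; the next holes are at +1.571 and -1.571, end stops at +1.8 and -1.8. A locked table has about 0.02 of play. It turns easily (about 0.03 N m of friction) and stays where it is left
- table_axis (a point): the table's vertical axis, at the height of the index plate's top (37 mm above the bench). The index plate is a fixed aluminium disc, 190 mm across, with a ring-shaped slot of 82 mm radius and four 13 mm holes, 90 degrees apart, in the slot
- hole_left (a point): centre of the index hole 90 degrees from the plunger's present hole on the side that lies to the left when one looks from the plunger to the camera, 37 mm above the bench; the plunger stands over it when the table is at -1.571
- hole_right (a point): the like hole on the other side (right); the plunger stands over it when the table is at +1.571
- camera_spot (a point): the place in front of the camera: centre of the floor of the tray that stands there, 50 mm above the bench, 46 mm from the table's axis, straight across from the plunger at the start. Its axes are the fixture's: x points from the table's axis to the camera
- heatsink_mid (a point): centre of the finned aluminium heat sink, 40 x 40 x 20 mm, loose in a round tray (64 mm across, rim 58 mm above the bench, 46 mm from the table's axis). It starts either in the tray to the left or in the tray to the right of the camera spot, 90 degrees from it
- flange_mid (a point): centre of the turned aluminium flange, 46 mm across, 20 mm tall with a 25 mm round boss, loose in the tray opposite to the heat sink's
- lens_cap_mid (a point): centre of the round black cup, 49 mm across, 22 mm tall, loose in the tray that is in front of the camera at the start
- camera: the inspection camera on its fork, fixed to the base beyond the trays: black lens with a white ring light, its lens front 94 mm from the table's axis, the whole up to 145 mm high and reaching 70 mm farther out. Origin: on the table's axis at bench height; x points towards the camera
- tweezers_steel: steel tweezers, 110 x 15 x 8 mm, lying on the bench to the right of the turntable; origin at the middle of the underside
- flux_tin: round tin, 54 mm across, 19 mm tall, on the bench to the right of the turntable; origin at the middle of the underside

How it is judged:
By the outcome, as a careful person would: the job done as asked, in the order asked, and still so for the second after the job is handed in, with the robot touching nothing.
It also fails if it takes over 35 s, if anything falls off the work surface, if the arm or the gripper's body presses on something with over 40 N, if the wrist force passes 120 N, or if a joint passes its speed limit or range.

## Working session

There is one attempt and no reset: what is moved stays moved. The work goes in short steps, Python scripts to look and compute and a shell command to move; the robot and the scene stay as the last step left them, time stands still between calls to the robot, and variables do not carry over. Pictures are saved under pics/ and viewed, at most 10 in all, crops included, and the job is handed in when it is done.

```bash
mkdir -p pics
cat > h.py <<'E'
import numpy as np, cv2
from workcell import get_obs, camera, ticket, cut_out, pinpoint
def f(c): return 210/np.tan(np.radians(c["vfov"])/2)
def world(c,p,z=None):
    """pixel -> world, at height z or by range"""
    T=np.linalg.inv(c["camera_from_world"]); d=np.array([(p[0]-c["cx"])/f(c),(p[1]-c["cy"])/f(c),1])
    if z is None: s=c["range_z"][int(round(p[1])),int(round(p[0]))]
    else: s=(z-T[2,3])/(T[:3,:3]@d)[2]
    return T[:3,:3]@(d*s)+T[:3,3]
E
python3 - <<'E'
from h import *
ims=[]
Z=dict(plunger_top=.077,table_axis=.037,hole_left=.037,hole_right=.037,camera_spot=.05,heatsink_mid=.062,flange_mid=.062,lens_cap_mid=.062,tweezers_steel=0,flux_tin=0,camera=0)
for n in("scene","side"):
    c=camera(n); cv2.imwrite(f"pics/{n}.png",c["image"][:,:,::-1])
    for t,z in Z.items():
        for r in pinpoint(n,t)[:2]:
            print(n,t,round(r["p"],2),np.round(r["point"]),np.round(world(c,r["point"],z),3))
print(get_obs())
E
```

```text
scene plunger_top 0.68 [220. 248.] [0.482 0.142 0.077]
scene plunger_top 0.68 [173. 250.] [0.543 0.21  0.077]
scene table_axis 0.96 [210. 238.] [0.553 0.11  0.037]
scene hole_left 0.64 [172. 252.] [0.577 0.194 0.037]
scene hole_right 0.68 [244. 223.] [0.54  0.021 0.037]
scene hole_right 0.43 [351. 212.] [ 0.393 -0.184  0.037]
scene camera_spot 0.87 [201. 224.] [0.591 0.102 0.05 ]
scene heatsink_mid 0.73 [188. 236.] [0.57  0.154 0.062]
scene flange_mid 0.56 [228. 226.] [0.535 0.074 0.062]
scene lens_cap_mid 0.72 [200. 217.] [0.601 0.096 0.062]
scene tweezers_steel 0.58 [351. 218.] [ 0.404 -0.209  0.   ]
scene flux_tin 0.76 [318. 235.] [ 0.42  -0.102  0.   ]
side plunger_top 0.79 [377. 200.] [0.477 0.142 0.077]
side plunger_top 0.43 [354. 252.] [0.582 0.101 0.077]
side table_axis 0.29 [338. 235.] [0.532 0.076 0.037]
side hole_left 0.62 [403. 264.] [0.579 0.192 0.037]
side hole_right 0.97 [316. 236.] [0.536 0.036 0.037]
side camera_spot 0.93 [353. 270.] [0.604 0.104 0.05 ]
side heatsink_mid 0.62 [386. 251.] [0.568 0.159 0.062]
side flange_mid 0.92 [339. 236.] [0.545 0.076 0.062]
side le
[... 190 characters left out ...]
  0.035 0.   ]
{'time': 1.2, 'q': array([-1.30799855e+00,  3.19619483e-01,  1.56453641e+00,  2.47863501e-05,
        1.25737919e+00, -2.00067224e-02]), 'joint_velocities': array([ 0.00070291,  0.00017229,  0.00183189,  0.00135714, -0.00043267,
       -0.00016884]), 'effort': array([-1.07021471e-03, -4.15417099e+01, -2.34420347e+01,  3.35299421e-05,
        3.96839569e-04,  1.45835531e-05]), 'tool_pos': array([ 0.16045936, -0.55216327,  0.23131258]), 'orientation': array([ 3.14153462e+00, -2.24228702e-05,  2.82796863e-01]), 'contact_force': array([ 0.48899904, -0.40340137,  0.77835307]), 'moment': array([0.00578612, 0.06821755, 0.00631695]), 'finger_force': 0.0, 'opening': 0.9995355823230893}
```

View pics/scene.png

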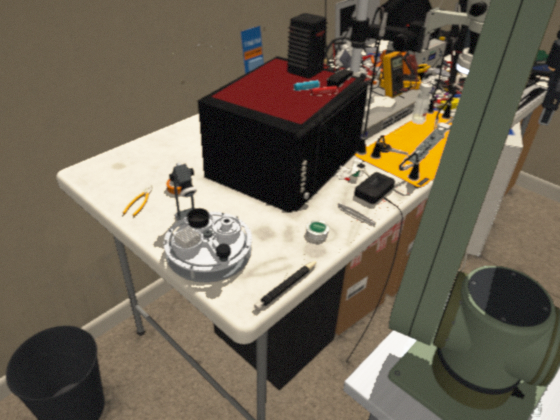

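View pics/side.png

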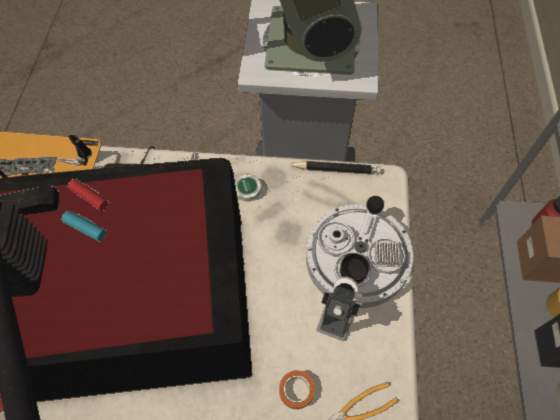

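The side view shows the turntable with its axis at about (361,247), plunger at (376,204), camera at (338,310), heat sink at (388,252) and flange at (337,237). The heat sink is on the left, so the table must go to -1.571, with the plunger moving to hole_left. A black box stands near the path, so I'm checking its extent.

Run:
```python
from h import *
c=camera("side")
for p in [(225,168),(205,180),(205,320),(235,250),(240,370),(338,300),(100,190),(20,200)]: print(p,np.round(world(c,p),3))
```

```text
(225, 168) [ 0.528 -0.111  0.229]
(205, 180) [ 0.551 -0.138  0.228]
(205, 320) [ 0.761 -0.104  0.23 ]
(235, 250) [ 0.659 -0.079  0.226]
(240, 370) [ 0.789 -0.068  0.071]
(338, 300) [0.692 0.071 0.144]
(100, 190) [ 0.582 -0.287  0.232]
(20, 200) [ 0.617 -0.387  0.249]
```

```bash
python3 -m pendant '[[1,0.03,0.04,0.03,0.1],[1,0.05,0.08,0.03,0.2],[1,0.06,0.12,0.03,0.3],[1,0.08,0.16,0.03,0.4],[1,0.1,0.2,0.03,0.5],[1,0.11,0.24,0.03,0.6],[1,0.13,0.28,0.03,0.7],[1,0.14,0.315,0.03,0.8],[1,0.16,0.35,0.03,0.9],[1,0.17,0.39,0.03,1.0],[1,0.19,0.43,0.03,1.1],[1,0.2,0.465,0.03,1.2],[1,0.22,0.5,0.03,1.3],[1,0.23,0.54,0.03,1.4],[1,0.25,0.575,0.03,1.5],[1,0.26,0.61,0.03,1.57],[1,0.28,0.645,0.03,1.57],[1,0.29,0.68,0.03,1.57],[1,0.3,0.69,0.03,1.57],[1,0.3,0.69,0.03,1.57]]'
cat >> h.py <<'E'
from scipy.spatial.transform import Rotation as Ro
def wristcam():
    o=get_obs(); c=camera("wrist")
    T=np.eye(4); T[:3,:3]=Ro.from_euler("xyz",o["orientation"]).as_matrix(); T[:3,3]=o["tool_pos"]
    c["camera_from_world"]=np.linalg.inv(T@c["hand_eye"]); return o,c
E
python3 - <<'E'
from h import *
o,c=wristcam(); cv2.imwrite("pics/w1.png",c["image"][:,:,::-1])
print(o["tool_pos"],o["orientation"],o["q"],o["opening"],o["contact_force"])
for t,z in dict(plunger_top=.077,table_axis=.037,hole_left=.037,hole_right=.037,camera_spot=.05,heatsink_mid=.062,flange_mid=.062,lens_cap_mid=.062).items():
    for r in pinpoint("wrist",t)[:2]: print(t,round(r["p"],2),np.round(r["point"]),np.round(world(c,r["point"],z),3))
for r in cut_out("wrist","plunger_top")[:1]: print(r["bbox"],r["p"])
E
```

```text
time: 2.92
tool_pos: [0.462, 0.1403, 0.261]
orientation: [3.141, -0.0, 1.857]
contact_force: [0.5, -1.0, 0.9]
opening: 0.0
finger_force: 0.0
[0.46200842 0.14034134 0.26098168] [ 3.14076788e+00 -1.85893543e-04  1.85690705e+00] [ 2.70956242e-01  1.54305449e-01  1.71260697e+00  2.07449279e-04
  1.27385838e+00 -1.52150176e-02] 4.3322150229224314e-05 [ 0.51629966 -1.02936577  0.87024713]
plunger_top 0.8 [293. 188.] [0.48  0.139 0.077]
table_axis 0.61 [349. 215.] [0.56  0.116 0.037]
hole_left 0.62 [390. 155.] [0.58  0.196 0.037]
hole_right 0.96 [309. 267.] [0.536 0.035 0.037]
heatsink_mid 0.85 [382. 187.] [0.575 0.164 0.062]
flange_mid 0.88 [328. 251.] [0.544 0.073 0.062]
flange_mid 0.73 [379. 190.] [0.574 0.159 0.062]
lens_cap_mid 0.61 [387. 239.] [0.604 0.107 0.062]
[277.3, 168.9, 308.3, 197.3] 0.89
```

View pics/w1.png

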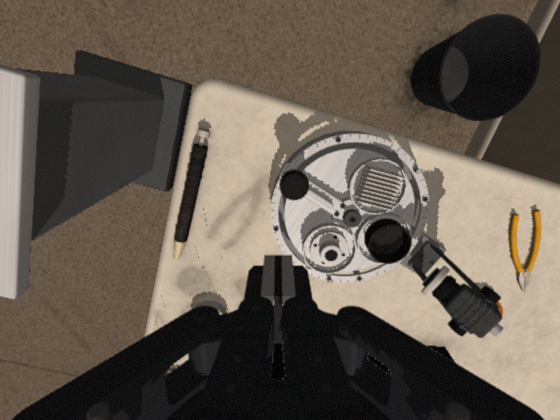

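The wrist view shows the cap at (294,184), heat sink at (379,187), flange at (328,249) and axis at (351,216), which agrees with the other views. I'm moving over the cap and looking closer.

```bash
python3 -m pendant '[[1,0.017,-0.001,-0.03,0],[1,0.017,-0.001,-0.07,0],[1,0.017,-0.001,-0.11,0],[1,0.017,-0.001,-0.14,0],[1,0.017,-0.001,-0.15,0],[1,0.017,-0.001,-0.15,0],[1,0.017,-0.001,-0.15,0]]'
python3 - <<'E'
from h import *
o,c=wristcam(); cv2.imwrite("pics/w2.png",c["image"][:,:,::-1])
for t,z in dict(plunger_top=.077,table_axis=.037,hole_left=.037,hole_right=.037,lens_cap_mid=.062).items():
    for r in pinpoint("wrist",t)[:2]: print(t,round(r["p"],2),np.round(r["point"]),np.round(world(c,r["point"],z),4))
for r in cut_out("wrist","plunger_top")[:1]: print(r["bbox"],r["p"])
q=c["camera_from_world"]@np.r_[o["tool_pos"],1]; print("tcp px",q[:2]/q[2]*f(c)+[c["cx"],c["cy"]])
E
```

```text
time: 4.0
tool_pos: [0.4783, 0.1369, 0.1122]
orientation: [3.14, 0.0, 1.853]
contact_force: [0.3, 0.2, 0.5]
opening: 0.001
finger_force: 0.0
plunger_top 0.57 [282. 239.] [0.4814 0.1403 0.077 ]
table_axis 0.78 [371. 270.] [0.5592 0.1173 0.037 ]
hole_left 0.67 [445. 180.] [0.5822 0.1975 0.037 ]
lens_cap_mid 0.92 [432. 316.] [0.6029 0.106  0.062 ]
[256.8, 206.5, 305.7, 252.1] 0.76
tcp px [275.41929418 273.20354993]
```

View pics/w2.png

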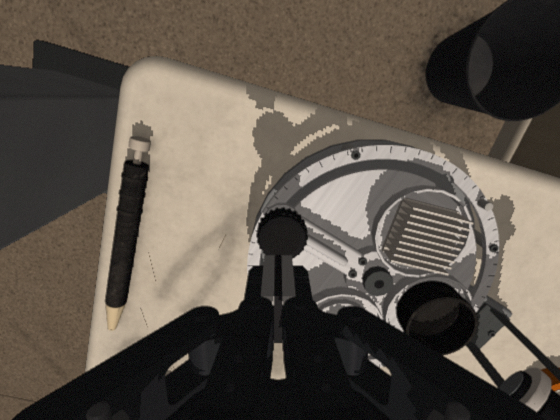

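The cap shows at about (283,235), just ahead of the tips at (275,273). I'll refine it from the depth image.

Run:
```python
from h import *
o,c=wristcam(); T=np.linalg.inv(c["camera_from_world"]); print("cam",T[:3,3],T[:3,2])
v,u=np.mgrid[:420,:560]; s=c["range_z"]
P=np.stack([(u-c["cx"])/f(c)*s,(v-c["cy"])/f(c)*s,s],-1)@T[:3,:3].T+T[:3,3]
def circ(m):
    h,_=cv2.findContours(m.astype(np.uint8),0,1)[:2]; return cv2.minEnclosingCircle(max(h,key=cv2.contourArea))
m=(s>0)&(abs(P[...,2]-.077)<.006)&(np.hypot(P[...,0]-.48,P[...,1]-.14)<.03)
print(m.sum(),np.median(P[m],0)); (p,r)=circ(m); print(p,r,world(c,p,.077))
for x in range(4): print(np.percentile(P[m],[1,99][x%2],axis=0))
# disc rim: fit circle to outline of points at index plate height
m=(s>0)&(abs(P[...,2]-.037)<.004)&(np.hypot(P[...,0]-.558,P[...,1]-.115)<.13)
X=P[m]; a=np.arctan2(X[:,1]-.115,X[:,0]-.558); R=np.hypot(X[:,1]-.115,X[:,0]-.558)
rim=np.array([X[a_i][np.argmax(R[a_i])] for b in np.arange(-3.14,3.14,.1) if (a_i:=(abs(a-b)<.05)).sum()>20])
from scipy.optimize import least_squares
g=least_squares(lambda k:np.hypot(rim[:,0]-k[0],rim[:,1]-k[1])-k[2],[.558,.115,.095],loss="soft_l1",f_scale=.002); print(len(rim),g.x)
```

```text
cam [0.45562935 0.21747471 0.25447515] [ 0.09081085 -0.30737263 -0.94724625]
1795 [0.48004251 0.14266607 0.07631218]
(281.7627258300781, 235.23304748535156) 25.77420997619629 [0.48013484 0.14274694 0.077     ]
[0.46631592 0.12895152 0.07158439]
[0.49496564 0.15525675 0.07779451]
[0.46631592 0.12895152 0.07158439]
[0.49496564 0.15525675 0.07779451]
42 [0.55988091 0.11862521 0.09402818]
```

```bash
python3 -m pendant '[[1,0.002,0.0055,-0.015,0],[1,0.002,0.0055,-0.028,0],[1,0.002,0.0055,-0.036,0],[1,0.002,0.0055,-0.040,0],[1,0.002,0.0055,-0.044,0],[1,0.002,0.0055,-0.044,0],[1,0.002,0.0055,-0.044,0]]'
```

```text
time: 4.98
tool_pos: [0.4793, 0.1424, 0.0679]
orientation: [-3.142, -0.0, 1.853]
contact_force: [-2.4, 0.5, 4.5]
opening: -0.003
finger_force: 2.6
```

```bash
python3 -m pendant '[[1,0,0,-0.0025,0],[1,0,0,-0.0025,0],[1,0,0,-0.0025,0]]'
python3 - <<'E'
from h import *
a=np.array([.560,.118]);p=np.array([.480,.1425])
v=(p-a)/np.linalg.norm(p-a)*.082; p0=a+v
for d in range(0,97,6):
    t=-np.radians(d); R=np.array([[np.cos(t),-np.sin(t)],[np.sin(t),np.cos(t)]]); print(d,np.round(a+R@v-p0,4),round(t,3))
E
```

```text
time: 5.23
tool_pos: [0.4794, 0.1424, 0.0657]
orientation: [3.141, -0.0, 1.853]
contact_force: [-3.1, 0.3, 6.3]
opening: 0.0
finger_force: 3.0
0 [0. 0.] -0.0
6 [0.0029 0.0081] -0.105
12 [0.0067 0.0158] -0.209
18 [0.0113 0.0231] -0.314
24 [0.0165 0.0298] -0.419
30 [0.0225 0.036 ] -0.524
36 [0.0291 0.0415] -0.628
42 [0.0362 0.0463] -0.733
48 [0.0438 0.0503] -0.838
54 [0.0517 0.0535] -0.942
60 [0.06   0.0559] -1.047
66 [0.0685 0.0574] -1.152
72 [0.077 0.058] -1.257
78 [0.0856 0.0577] -1.361
84 [0.0941 0.0565] -1.466
90 [0.1024 0.0544] -1.571
96 [0.1105 0.0515] -1.676
```

Pressed about 11.3 mm at 6.3 N. I'm swinging clockwise, turning the tool along with the table, and stopping at 72° to check.

```bash
python3 -m pendant '[[1,0.0014,0.004,0,-0.052],[1,0.0029,0.0081,0,-0.105],[1,0.0067,0.0158,0,-0.209],[1,0.0113,0.0231,0,-0.314],[1,0.0165,0.0298,0,-0.419],[1,0.0225,0.036,0,-0.524],[1,0.0291,0.0415,0,-0.628],[1,0.0362,0.0463,0,-0.733],[1,0.0438,0.0503,0,-0.838],[1,0.0517,0.0535,0,-0.942],[1,0.06,0.0559,0,-1.047],[1,0.0685,0.0574,0,-1.152],[1,0.077,0.058,0,-1.257],[1,0.077,0.058,0,-1.257],[1,0.077,0.058,0,-1.257]]'
python3 - <<'E'
from h import *
c=camera("side"); cv2.imwrite("pics/s2.png",cv2.resize(c["image"][150:350,260:460,::-1],(600,600)))
for t,z in dict(plunger_top=.066,heatsink_mid=.062,lens_cap_mid=.062,flange_mid=.062).items():
    for r in pinpoint("side",t)[:1]:
        w=world(c,r["point"],z); print(t,round(r["p"],2),np.round(w,4),np.degrees(np.arctan2(w[1]-.118,w[0]-.56)))
E
```

```text
time: 6.48
tool_pos: [0.5584, 0.2002, 0.0663]
orientation: [3.14, -0.003, 0.596]
contact_force: [0.7, -1.6, 6.5]
opening: -0.0
finger_force: 2.9
plunger_top 0.57 [0.5579 0.1928 0.066 ] 91.61660007890848
heatsink_mid 0.58 [0.6006 0.1196 0.062 ] 2.241788446918642
lens_cap_mid 0.91 [0.5631 0.0708 0.062 ] -86.2238148841943
flange_mid 0.7 [0.5144 0.114  0.062 ] -174.93354237302546
```

View pics/s2.png

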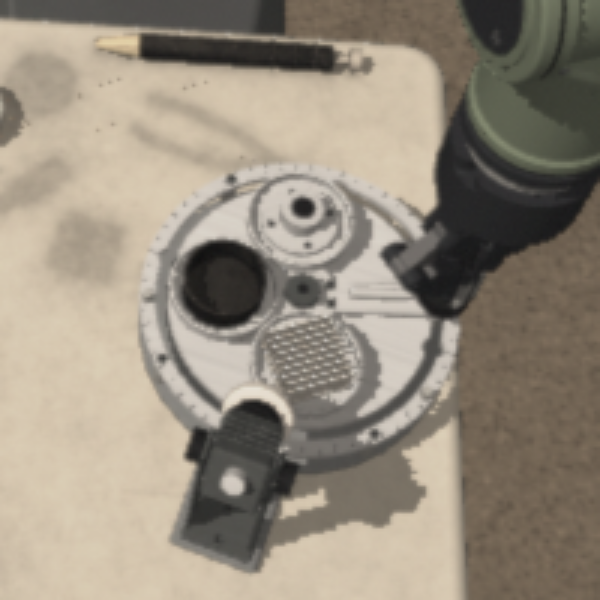

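The table has followed to about 72°: plunger at (430,290), heat sink nearly in front of the lens at (310,358). Going the remaining 18°, then lifting straight up.

```bash
python3 -m pendant '[[1,0.0086,-0.0003,0,-0.104],[1,0.0171,-0.0015,0,-0.209],[1,0.0254,-0.0036,0,-0.314],[1,0.0254,-0.0036,0,-0.314],[1,0.0254,-0.0036,0,-0.314]]'
python3 -m pendant '[[1,0,0,0.004,0],[1,0,0,0.008,0],[1,0,0,0.012,0],[1,0,0,0.02,0],[1,0,0,0.035,0],[1,0,0,0.045,0],[1,0,0,0.045,0],[1,0,0,0.045,0]]'
python3 - <<'E'
from h import *
o,c=wristcam(); T=np.linalg.inv(c["camera_from_world"]); cv2.imwrite("pics/w3.png",c["image"][:,:,::-1])
v,u=np.mgrid[:420,:560]; s=c["range_z"]
P=np.stack([(u-c["cx"])/f(c)*s,(v-c["cy"])/f(c)*s,s],-1)@T[:3,:3].T+T[:3,3]
m=(s>0)&(P[...,2]>.06)&(P[...,2]<.085)&(np.hypot(P[...,0]-.584,P[...,1]-.197)<.018)
print(m.sum(),np.median(P[m],0),np.percentile(P[m],[2,98],axis=0))
print([(r["p"],world(c,r["point"],.077)) for r in pinpoint("wrist","plunger_top")[:1]])
E
```

```text
time: 7.15
tool_pos: [0.5837, 0.1966, 0.0664]
orientation: [3.141, -0.004, 0.281]
contact_force: [0.8, -0.7, 5.9]
opening: -0.004
finger_force: 2.9
time: 7.82
tool_pos: [0.5818, 0.1968, 0.1103]
orientation: [3.142, -0.001, 0.282]
contact_force: [-0.5, 0.2, -0.0]
opening: -0.001
finger_force: 0.0
1897 [0.58662378 0.19745014 0.07625247] [[0.57366447 0.18234805 0.06390218]
 [0.59705882 0.21053647 0.07768331]]
[(0.9, array([0.58326074, 0.19654666, 0.077     ]))]
```

View pics/w3.png

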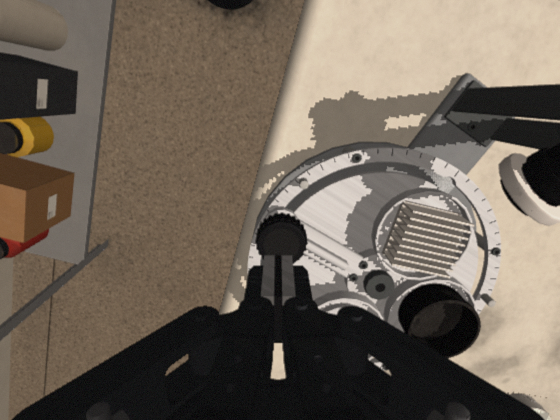

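The cap at (282,236) stands at the same measured height as at the start (76.3 mm), so the pin is seated in hole_left. The heat sink at (425,235) faces the lens. I'll retreat and hand in.

```bash
python3 -m pendant '[[1,0,0,0.03,0],[1,0,0,0.06,0],[1,0,0,0.09,0],[1,0,0,0.1,0],[1,0,0,0.1,0],[1,0,0,0.1,0],[1,0,0,0.1,0]]'
python3 -c "
from workcell import ticket
print(ticket.finish_job())"
```

```text
time: 8.5
tool_pos: [0.5807, 0.1963, 0.2075]
orientation: [3.141, 0.004, 0.282]
contact_force: [-0.7, -0.5, -0.9]
opening: -0.001
finger_force: 0.0
the job is handed in; nothing more can be done
None
```

The turntable is indexed one hole clockwise, to -1.571. The heat sink is in front of the camera, the plunger is back at its rest height in the left hole, and the job was handed in at about 8.5 s with the arm clear.

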